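Set up a rod pyramid in a brazing clamp of unknown thread

TASK

Prepare the brazing clamp: feel which way its red key gives, turn it that way until the jaw is fully open, lay the three brass rods side by side on the pale block between the jaws, and turn the key back until the jaw grips them snugly as one closed row. Then saddle every copper rod on top, each resting in the groove between two rods of the layer below (a third one goes on top of the other two), all rods parallel to the jaws with their ends in line to within a centimetre. Leave the jar, cup, torch and third-hand stand standing where they are.

Things in the scene. Friction and masses are not known exactly. Their poses are not given: they have to be found in the camera images.
- brass0_center (a point): Yellow brass rod, solid cylinder 28 mm in diameter and 56 mm long, 0.2 to 0.33 kg, lying loose in the rod tray at the start. This point is the rod's centre, 14 mm above what it lies on; the x axis runs along the rod's length (y and z roll with it). One of three base rods, always present.
- brass1_center (a point): Yellow brass rod, solid cylinder 28 mm in diameter and 56 mm long, 0.2 to 0.33 kg, lying loose in the rod tray at the start. This point is the rod's centre, 14 mm above what it lies on; the x axis runs along the rod's length (y and z roll with it). One of three base rods, always present.
- brass2_center (a point): Yellow brass rod, solid cylinder 28 mm in diameter and 56 mm long, 0.2 to 0.33 kg, lying loose in the rod tray at the start. This point is the rod's centre, 14 mm above what it lies on; the x axis runs along the rod's length (y and z roll with it). One of three base rods, always present.
- copper0_center (a point): Reddish copper rod, solid cylinder 28 mm in diameter and 56 mm long, 0.2 to 0.33 kg, lying loose in the rod tray at the start. This point is the rod's centre, 14 mm above what it lies on; the x axis runs along the rod's length (y and z roll with it). One to three copper rods are present; the state gives None for an absent one.
- copper1_center (a point): Reddish copper rod, solid cylinder 28 mm in diameter and 56 mm long, 0.2 to 0.33 kg, lying loose in the rod tray at the start. This point is the rod's centre, 14 mm above what it lies on; the x axis runs along the rod's length (y and z roll with it). One to three copper rods are present; the state gives None for an absent one.
- copper2_center (a point): Reddish copper rod, solid cylinder 28 mm in diameter and 56 mm long, 0.2 to 0.33 kg, lying loose in the rod tray at the start. This point is the rod's centre, 14 mm above what it lies on; the x axis runs along the rod's length (y and z roll with it). One to three copper rods are present; the state gives None for an absent one.
- tray: Fixed shallow rod tray lined with grey felt (3 mm thick), inside 355 mm along x and 310 mm along y, with a dark wooden rim 8 mm thick rising 16 mm above the bench. Origin on the bench under its middle, z up.
- clamp: Fixed brazing clamp: dark base plate (x +-50 mm, y -95 to +195 mm, 12 mm high) with a pale soldering block, a steel jaw fixed on its -y side, a moving steel jaw, and a blue housing (60 x 64 mm, top at 48 mm) centred at y = +145 mm. Origin on the bench under the middle of the clamped row; z up. Rods lie along the clamp's x, side by side along its y.
- seat (a point): On the soldering block's top, 36 mm above the bench, under the middle of the clamped row; axes as the clamp's. The block is 46 mm wide along x (+-23 mm), so rods overhang 5 mm at each end and can be held by their ends, with 24 mm free below. Fixed jaw's face at y = -42 mm, moving jaw's face at y = +36 mm plus joint jaw; jaws are 44 mm wide in x and rise 18 mm above this point.
- jaw (a joint): How far the moving jaw is drawn back towards +y, in m: 0 shut (78 mm between jaws), about 0.019 fully open (97 mm). Three rods side by side take 84 mm, so it stops near 0.006 when it clamps them. The key draws it back by 0.0115 m x (1 - cos(key angle)), whichever way the key gives; a spring of 7 to 11 N pushes it shut as the key is turned back.
- key (a joint): Red key's angle in rad, counterclockwise from above positive, 0 at the start (jaw shut). Its hidden thread is left- or right-hand, changing from start to start, not visible: from 0 it gives one way only, up to 2.3 rad (jaw fully open), and stops dead after 0.1 to 0.2 rad the other way. Turning back to within 0.9 rad of 0 lets the jaw clamp three rods. Friction about 0.3 N m; it stays where left.
- key_grip (a point): Centre of the red key's grip, an upright bar 50 mm long, 12 mm thick, 24 mm tall on a stem above the blue housing; 72 mm above the bench, 24 mm above the housing's top. x lies along the bar and turns with it; z up. The bar turns about the upright axis through this point.
- flux_jar: Small round flux jar with white lid, 48 mm across, 60 mm tall, a bystander standing loose on the bench. Origin: centre of its underside, z up.
- brush_cup: Blue ceramic cup, 70 mm across, 90 mm tall, a bystander standing loose on the bench. Origin: centre of its underside, z up.
- torch: Red upright hand torch with steel nozzle, 60 mm foot, 180 mm tall, a bystander standing loose on the bench. Origin: centre of its underside, z up.
- third_hand: Stack of three black discs (90 mm across, 36 mm high) with a bent steel arm, 125 mm tall, a bystander standing loose on the bench. Origin: centre of its underside, z up.
There are look-alikes about, which are no part of the job. What is shaped like the part that bears brass1_center but green or turquoise is not meant.

How it is judged:
On the way, in this order (a step that is already met when the one before it is completed fails the run):
1. the jaw has been opened to at least 16 mm (value of joint jaw above 0.016 m), for 0.2 s.
2. the three brass rods lie as a row on the block and the jaw has closed on them (x of brass0_center in the frame of seat between -0.012 and 0.012 m and angle between the x axis of each of brass0_center, brass1_center, brass2_center and the x axis of seat, either way round below 0.17 rad and z of brass0_center in the frame of seat between 0.009 and 0.019 m and y of brass0_center in the frame of seat between -0.036 and 0.038 m and x of brass1_center in the frame of seat between -0.012 and 0.012 m and z of brass1_center in the frame of seat between 0.009 and 0.019 m and y of brass1_center in the frame of seat between -0.036 and 0.038 m and x of brass2_center in the frame of seat between -0.012 and 0.012 m and z of brass2_center in the frame of seat between 0.009 and 0.019 m and y of brass2_center in the frame of seat between -0.036 and 0.038 m and value of joint jaw below 0.0078 m), for 0.3 s.
3. every copper rod rests saddled on the row or on two other copper rods (x of copper0_center in the frame of seat between -0.012 and 0.012 m and angle between the x axis of each of copper0_center, copper1_center, copper2_center and the x axis of seat, either way round below 0.17 rad and ((z of copper0_center in the frame of seat between 0.033 and 0.043 m and y of copper0_center in the frame of seat between -0.022 and -0.006 m) or (z of copper0_center in the frame of seat between 0.033 and 0.043 m and y of copper0_center in the frame of seat between 0.006 and 0.022 m) or (z of copper0_center in the frame of seat between 0.056 and 0.069 m and y of copper0_center in the frame of seat between -0.008 and 0.009 m)) and x of copper1_center in the frame of seat between -0.012 and 0.012 m and ((z of copper1_center in the frame of seat between 0.033 and 0.043 m and y of copper1_center in the frame of seat between -0.022 and -0.006 m) or (z of copper1_center in the frame of seat between 0.033 and 0.043 m and y of copper1_center in the frame of seat between 0.006 and 0.022 m) or (z of copper1_center in the frame of seat between 0.056 and 0.069 m and y of copper1_center in the frame of seat between -0.008 and 0.009 m)) and x of copper2_center in the frame of seat between -0.012 and 0.012 m and ((z of copper2_center in the frame of seat between 0.033 and 0.043 m and y of copper2_center in the frame of seat between -0.022 and -0.006 m) or (z of copper2_center in the frame of seat between 0.033 and 0.043 m and y of copper2_center in the frame of seat between 0.006 and 0.022 m) or (z of copper2_center in the frame of seat between 0.056 and 0.069 m and y of copper2_center in the frame of seat between -0.008 and 0.009 m))), for 0.3 s.
At the end, for the whole second after the job is handed in: Jaw back under 7.8 mm, three brass rods on the block between the jaws; each copper rod in a groove (centre 33-43 mm above the block, 6-22 mm off the middle) or on top (56-69 mm, within 8 mm); all rods within 12 mm endwise and 0.17 rad of the clamp x axis, at rest (all of step 2 and all of step 3 and linear speed of each of brass0, brass1, brass2, copper0, copper1, copper2 below 0.03 m/s); the robot touches nothing.
It fails at once if the flux jar is knocked over or shoved away (angle between flux_jar's own z axis and vertical above 0.6 rad or distance of flux_jar from where it was at the start of the episode above 0.06 m).
It fails at once if the brush cup is knocked over or shoved away (angle between brush_cup's own z axis and vertical above 0.6 rad or distance of brush_cup from where it was at the start of the episode above 0.06 m).
It fails at once if the torch is knocked over or shoved away (angle between torch's own z axis and vertical above 0.6 rad or distance of torch from where it was at the start of the episode above 0.06 m).
It fails at once if the third hand is knocked over or shoved away (angle between third_hand's own z axis and vertical above 0.6 rad or distance of third_hand from where it was at the start of the episode above 0.06 m).
Of copper0, copper1, copper2 only 1 to 3 are there at a start; the rules pass over those that are not, and their reading is None.
At some moment in a run one of copper0, copper1, copper2 may be knocked a few centimetres aside while the robot is not near it.
It also fails if it takes over 208 s, if anything falls off the work surface, if the arm or the gripper's body presses on something with over 40 N, if the wrist force passes 120 N, or if a joint passes its speed limit or range.

ROBOT

A 6-joint arm with a two-finger parallel gripper is mounted at the origin on the work surface. World frame = base frame: x ahead of the robot, y to its left, z up, the work surface at z = 0. Lengths are in m, angles in rad, forces in N, time in s.
With the tool pointing down it reaches from about 0.375 to 0.975 m from the base axis. Payload 3.8 kg.
Tool frame: the origin (TCP) lies on the centre line of the jaws, within the pads' length; the fingertips stand 25 mm ahead of it and the grasp point (between the pads) lies 6 mm ahead of it; y points along the fingers, z is the direction in which the jaws open and shut, and the axes are right-handed (so a half turn about y gives the same grasp; the last joint's range is limited). The gripper opens to 85 mm and grips with 20 to 120 N. Pads are 22 mm wide; open, the fingers measure 114 mm over their backs; the gripper's body (76 mm by 85 mm) begins 54 mm behind the grasp point. The pads swing forward as they close: fully open they stand 13 mm farther back than shut.
Start: joints at [1.088, 0.264, 1.604, -0, 1.274, -0.037], TCP at [0.291, 0.609, 0.256] pointing down, gripper open.
Joint ranges: [-2.63, 2.63], [-0.94, 2.18], [0.31, 2.57], [-1.31, 4.45], [0, 2.66], [-2.55, 2.55]. Speed limits (rad/s): [2.57, 2.57, 3.14, 3.14, 3.14, 3.14].

INTERFACE

Orientations are given as a rotation vector (axis times angle).
In Python, from workcell import bot gives the robot as it stands.
- The arm moves only by the shell command python3 -m jog 'ROWS' [FORCE]. ROWS is JSON, a list of rows, each a list of 5 numbers: the shift along the world's x, y, z in mm, then the turn about the world's z in degrees, then the finger opening in mm, from 0 to 85.4. A call has exactly 10 rows; each row is the pose to reach, as a shift and turn from the pose commanded when the call began; what a row does not reach only later rows make up. A row lasts 1/8 s, in which the tool goes at most 62.5 mm and 10.7 degrees, less where a joint would pass 70% of its speed; a pose out of reach is approached as far as the arm can. A call with a gripper value outside its range is refused whole. The fingers move at their own pace and stop on an object; FORCE is the grip in N (left out, the last holds). Time passes only in rows, so rows that repeat a pose let the fingers close, or fill a call up. It gives the time, the measured TCP pose, the force and the opening at its end, in the units of the state.
- bot.read_state(): the state, without advancing time (a new reading comes with each control period).
- bot.read_camera(name): name is "side" or "top"; returns a dict with "pixels" (384x512x3 uint8, red, green, blue), "fx", "fy", "cx", "cy" (pixels), "R" (3x3) and "t" (3): a world point X has camera coordinates R X + t. Camera axes: x right, y down, z forward; pixel columns grow to the right and rows downward; lengths in m; the calibration is good to about 2 mm. A picture is of the moment at which its call begins. There is no depth.
- bot.finish_job(): hands the job in, once; it reports no verdict.
The state is a dict: "time": time; "q": joint angles; "joint_vel": joint speeds; "joint_torque": joint torques, N m; "tool_pos": TCP position; "tcp_rot": TCP orientation; "wrist_force": force on the tool from outside, world axes, zero at the start; "torque": the same for the moment, N m; "width": opening from 0.0 (shut) to 1.0 (fully open).
Only numpy, scipy, OpenCV 4.12 (cv2) and the standard library are available. Lean on these libraries where they do the work, as an engineer would, in place of code of your own. Each camera call takes 0.05 s, during which the arm holds its last target.

## Working session

There is one attempt and no reset: what is moved stays moved. The work goes in short steps, Python scripts to look and compute and a shell command to move; the robot and the scene stay as the last step left them, time stands still between calls to the robot, and variables do not carry over. Pictures are saved under pics/ and viewed, and the job is handed in when it is done.

```bash
mkdir -p pics; ls; python3 - <<'E'
from workcell import bot
import cv2
s=bot.read_state(); print({k:s[k] for k in s})
for n in("top","side"):
    c=bot.read_camera(n); cv2.imwrite(f"pics/{n}0.png",c["pixels"][:,:,::-1]); print(n,c["fx"],c["fy"],c["cx"],c["cy"],c["R"],c["t"])
E
```

```text
pics
{'time': 0.0, 'q': array([ 1.08810297e+00,  2.64762136e-01,  1.60543284e+00,  1.79553540e-05,
        1.27368107e+00, -3.68837163e-02]), 'joint_vel': array([ 0.0009122 ,  0.00152991, -0.00052856, -0.00095163, -0.00066172,
        0.00043631]), 'joint_torque': array([ 2.60794252e-03, -5.15118062e+01, -3.67304385e+01,  1.14694722e-04,
        1.28174003e-02,  9.49342706e-06]), 'tool_pos': array([0.29071497, 0.60841475, 0.25492413]), 'tcp_rot': array([-1.54458459,  0.35019977, -0.34924562]), 'wrist_force': array([-0.14628316, -0.00957299, -0.02130284]), 'torque': array([ 0.02884618,  0.01695792, -0.0449611 ]), 'width': 0.9997177416603623}
top 369.56351471537664 369.56351471537664 252.29969589985282 198.06246069422798 [[ 0.02871327 -0.99952449 -0.01124028]
 [-0.99057662 -0.02694613 -0.13428277]
 [ 0.13391604  0.01499006 -0.9908793 ]] [-0.01480484  0.53324125  1.39220772]
side 356.212932793662 356.212932793662 252.19697893472025 192.9863775548559 [[ 0.82662867 -0.56272581 -0.00497032]
 [-0.42019072 -0.61132531 -0.6706125 ]
 [ 0.37433248  0.556436   -0.74179119]] [-0.45709531  0.26143466  1.03280753]
```

View pics/top0.png

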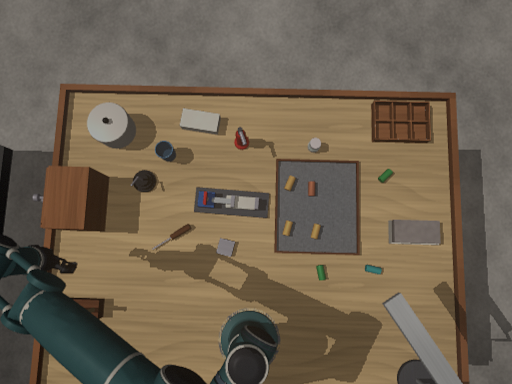

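View pics/side0.png

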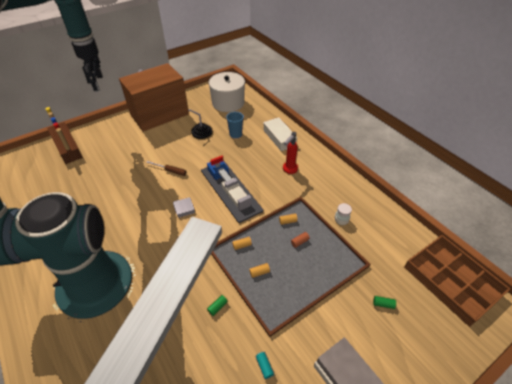

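```bash
cat > h.py <<'E'
from workcell import bot
import cv2, numpy as np, sys
def cam(n):
    c=bot.read_camera(n); return c
def ray(c,u,v,z):
    d=np.array(c["R"]).T@np.array([(u-c["cx"])/c["fx"],(v-c["cy"])/c["fy"],1]); o=-np.array(c["R"]).T@np.array(c["t"])
    return o+d*(z-o[2])/d[2]
def tri(c1,p1,c2,p2):
    A=[];b=[]
    for c,p in((c1,p1),(c2,p2)):
        R=np.array(c["R"]);t=np.array(c["t"]);x=(p[0]-c["cx"])/c["fx"];y=(p[1]-c["cy"])/c["fy"]
        A+= [R[0]-x*R[2],R[1]-y*R[2]]; b+=[x*t[2]-t[0],y*t[2]-t[1]]
    return np.linalg.lstsq(np.array(A),np.array(b),rcond=None)[0]
def proj(c,X):
    p=np.array(c["R"])@np.array(X)+np.array(c["t"]); return c["fx"]*p[0]/p[2]+c["cx"],c["fy"]*p[1]/p[2]+c["cy"]
def crop(c,u0,v0,u1,v1,name,k=5):
    im=c["pixels"][v0:v1,u0:u1,::-1]; im=cv2.resize(im,None,fx=k,fy=k,interpolation=cv2.INTER_CUBIC); cv2.imwrite(f"pics/{name}.png",im)
def blobs(c,mask,mn=15):
    cs,_=cv2.findContours(mask.astype(np.uint8),cv2.RETR_EXTERNAL,cv2.CHAIN_APPROX_NONE)
    n,l,st,ce=cv2.connectedComponentsWithStats(mask.astype(np.uint8))
    out=[]
    for i in range(1,n):
        if st[i,4]>=mn:
            pts=np.argwhere(l==i)[:,::-1].astype(np.float32); out.append((ce[i],st[i,4],cv2.minAreaRect(pts),pts))
    return out
E
python3 - <<'E'
from h import *
c=cam("top"); hsv=cv2.cvtColor(c["pixels"],cv2.COLOR_RGB2HSV)
for p in[(291,183),(288,228),(316,231),(312,188),(205,199),(232,202),(250,203)]: print(p,hsv[p[1],p[0]],ray(c,*p,0.017))
crop(c,190,150,370,260,"t1",4)
s=cam("side"); crop(s,190,140,380,340,"s1",3)
E
```

```text
(291, 183) [ 18 141 139] [ 0.59989347 -0.15004602  0.017     ]
(288, 228) [ 18 140 153] [ 0.42291267 -0.14104832  0.017     ]
(316, 231) [ 18 138 157] [ 0.41438561 -0.2492035   0.017     ]
(312, 188) [  9 139 130] [ 0.58218852 -0.2326012   0.017     ]
(205, 199) [  3 191 143] [0.52724892 0.18565438 0.017     ]
(232, 202) [168  10 129] [0.51829833 0.07934879 0.017     ]
(250, 203) [ 19  27 163] [0.51628489 0.00882207 0.017     ]
```

```bash
python3 - <<'E'
from h import *
c=cam("top"); crop(c,185,175,285,225,"t2",8)
s=cam("side"); crop(s,190,145,280,225,"s2",7)
E
```

```text
(no output)
```

View pics/t1.png

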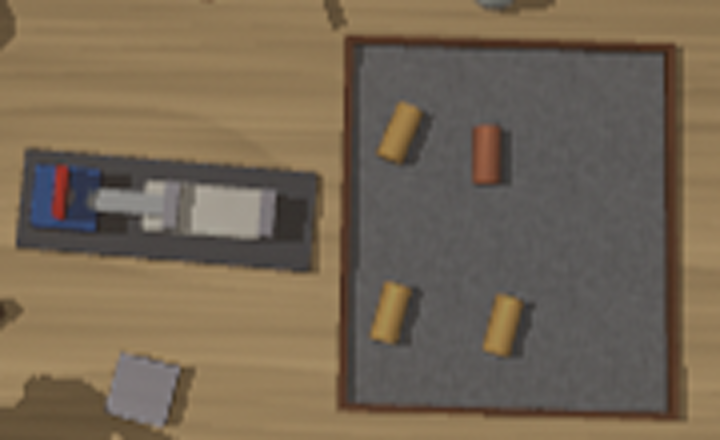

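View pics/t2.png

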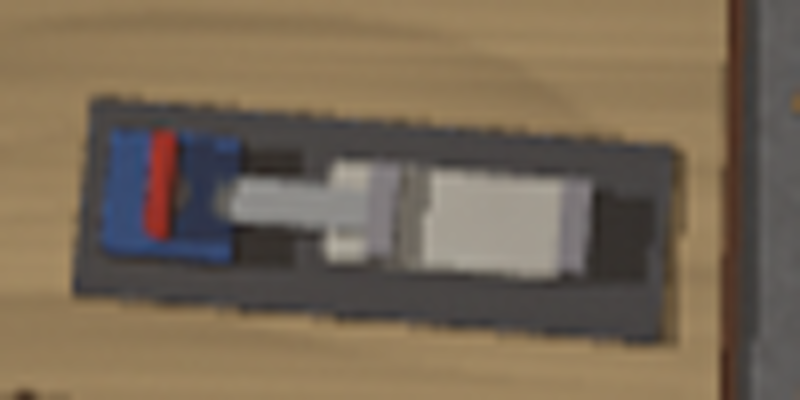

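View pics/s2.png

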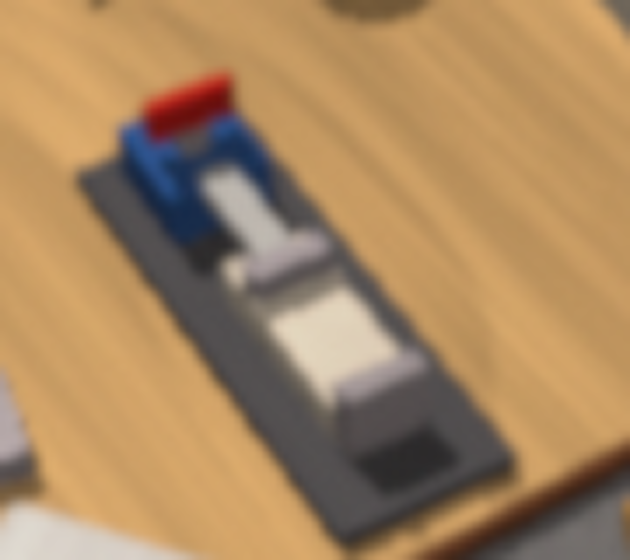

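```bash
python3 - <<'E'
from h import *
from scipy.spatial.transform import Rotation as R
st=bot.read_state(); M=R.from_rotvec(st["tcp_rot"]).as_matrix(); print("tool y",M[:,1],"z",M[:,2])
c=cam("top"); s=cam("side")
P=[ray(c,185+u/8-.5,175+v/8-.5,0.012) for u,v in[(92,97),(680,147),(662,342),(75,295)]]
for p in P: print(p.round(4))
P=np.array(P); L=(P[1]-P[0]+P[2]-P[3])/2; yax=-L/np.linalg.norm(L); ctr=P.mean(0); print("len",np.linalg.norm(L),"wid",np.linalg.norm(P[1]-P[2]),"origin",ctr-yax*0.05,"yaw deg",np.degrees(np.arctan2(-yax[0],yax[1])))
Rr=[]
for cc,(u0,v0,u1,v1) in((c,(185,175,285,225)),(s,(190,145,280,225))):
    h=cv2.cvtColor(cc["pixels"],cv2.COLOR_RGB2HSV).astype(int); m=((h[:,:,0]<8)|(h[:,:,0]>172))&(h[:,:,1]>140)&(h[:,:,2]>70)
    k=np.zeros_like(m);k[v0:v1,u0:u1]=1; b=blobs(cc,m&k); print([(x[0],x[1],x[2]) for x in b]); Rr.append(max(b,key=lambda x:x[1]))
print("key tri",tri(c,Rr[0][0],s,Rr[1][0])," top@.084",ray(c,*Rr[0][0],.082))
# rods
h=cv2.cvtColor(c["pixels"],cv2.COLOR_RGB2HSV).astype(int)
m=(h[:,:,0]<25)&(h[:,:,1]>95)&(h[:,:,2]>70); k=np.zeros_like(m);k[163:250,281:355]=1
for x in blobs(c,m&k):
    pts=np.array([ray(c,*p,0.022)[:2] for p in x[3]]).astype(np.float32)
    q=pts-pts.mean(0); w,V=np.linalg.eigh(q.T@q); a=V[:,1]; pr=q@a; pq=q@V[:,0]
    print("rod",x[0].round(1),x[1],pts.mean(0).round(4),"axis deg from x",np.degrees(np.arctan2(a[1],a[0])).round(1),"len",np.ptp(pr),np.ptp(pq), h[int(x[0][1]),int(x[0][0])])
E
```

```text
tool y [-3.73574010e-04 -7.00213073e-04 -9.99999685e-01] z [ 4.31163581e-01  9.02273428e-01 -7.92855406e-04]
[0.5762 0.2243 0.012 ]
[ 0.5591 -0.0666  0.012 ]
[ 0.4628 -0.06    0.012 ]
[0.4778 0.2278 0.012 ]
len 0.28975232711943616 wid 0.09656057140960468 origin [0.51620937 0.03143488 0.012     ] yaw deg -3.184962178046192
[(array([204.66666667, 197.66666667]), np.int32(39), ((204.7461700439453, 197.53077697753906), (2.8527989387512207, 13.02364730834961), 7.125016689300537))]
[(array([216.671875, 159.640625]), np.int32(64), ((216.81031799316406, 159.77584838867188), (5.385164737701416, 12.4415864944458), 68.19859313964844))]
key tri [0.52339416 0.17901886 0.07656968]  top@.084 [0.52385878 0.17775417 0.082     ]
rod [289.5 182.8] 102 [ 0.5996 -0.1436] axis deg from x 157.2 len 0.05705013 0.027394354 [ 19 136 163]
rod [311.  188.2] 102 [ 0.5805 -0.228 ] axis deg from x 179.5 len 0.056121536 0.024185773 [ 10 136 146]
rod [287.2 227.8] 103 [ 0.4233 -0.1376] axis deg from x 164.6 len 0.0562258 0.027044188 [ 22 128 163]
rod [315.3 230.9] 104 [ 0.4144 -0.2456] axis deg from x 165.0 len 0.05621521 0.02710728 [ 21 130 163]
```

```bash
python3 - <<'E'
from h import *
c=cam("top"); s=cam("side")
print("beam",tri(c,(392,298),s,(205,222)), "zcheck", [proj(s,ray(c,392,298,z)) for z in(0,.1,.3,.5)])
for n,p in dict(torch=(242,142),hand=(145,182),cup=(165,150),jar=(315,144),box=(80,200),pot=(108,122)).items(): print(n,ray(c,*p,0.05))
E
```

```text
beam [ 0.22778481 -0.35851602  0.50882561] zcheck [(np.float64(246.6427833630273), np.float64(426.89944518883885)), (np.float64(241.09454081355216), np.float64(397.55723102861214)), (np.float64(227.43180886552307), np.float64(325.3010520209433)), (np.float64(208.78814988265862), np.float64(226.70294104665038))]
torch [0.75140698 0.04647433 0.05      ]
hand [0.58283325 0.41586855 0.05      ]
cup [0.7115896  0.34613513 0.05      ]
jar [ 0.75061542 -0.23817284  0.05      ]
box [0.5060193  0.66167806 0.05      ]
pot [0.81936106 0.57892306 0.05      ]
```

```bash
python3 -m jog '[[26,-48,0,2,85],[52,-96,0,5,85],[78,-144,0,8,85],[104,-192,0,11,85],[130,-240,0,14,85],[156,-288,0,17,85],[182,-336,0,20,85],[208,-384,0,22.3,85],[233,-431,0,22.3,85],[233,-431,0,22.3,85]]' 60
```

```text
time: 1.75
tool_pos: [0.5256, 0.1749, 0.2566]
tcp_rot: [-1.571, 0.048, -0.049]
wrist_force: [0.5, 0.6, -0.6]
width: 0.996
```

```bash
python3 -m jog '[[0,0,-40,0,60],[0,0,-80,0,60],[0,0,-110,0,60],[0,0,-130,0,60],[0,0,-145,0,60],[0,0,-155,0,60],[0,0,-162,0,60],[0,0,-168,0,60],[0,0,-173,0,60],[0,0,-173,0,60]]' 60; python3 - <<'E'
from h import *
c=cam("top"); crop(c,170,150,290,240,"t3",6)
s=cam("side"); crop(s,170,105,280,205,"s3",6)
E
```

```text
time: 3.0
tool_pos: [0.5239, 0.1779, 0.0831]
tcp_rot: [-1.57, 0.045, -0.044]
wrist_force: [0.6, 0.1, 0.1]
width: 0.7
```

View pics/s3.png

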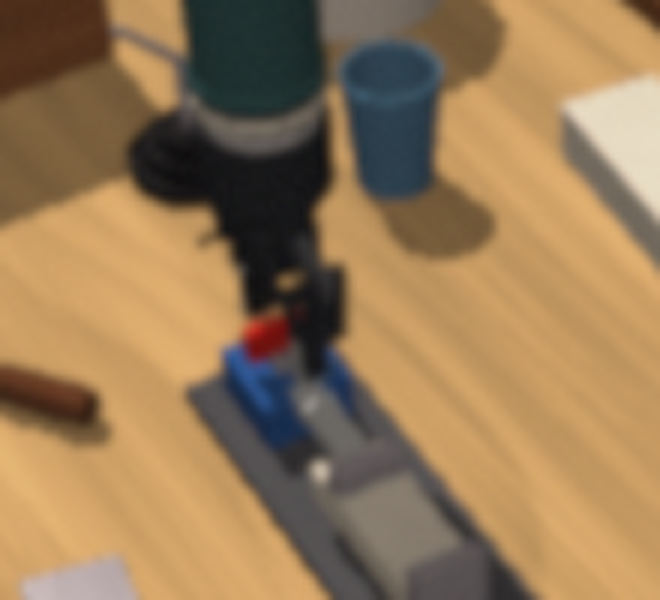

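The side view shows the fingers straddling the red key (crop 265,335), one either side. Now I'll close and feel the counterclockwise direction.

```bash
python3 -m jog '[[0,0,0,0,0],[0,0,0,0,0],[0,0,0,0,0],[0,0,0,0,0],[0,0,0,0,0],[0,0,0,0,0],[0,0,0,0,0],[0,0,0,0,0],[0,0,0,0,0],[0,0,0,0,0]]' 60; python3 -m jog '[[0,0,0,2,0],[0,0,0,4,0],[0,0,0,6,0],[0,0,0,8,0],[0,0,0,10,0],[0,0,0,12,0],[0,0,0,14,0],[0,0,0,16,0],[0,0,0,16,0],[0,0,0,16,0]]' 60; python3 -c "
from workcell import bot
s=bot.read_state();print(s['torque'],s['q'],s['joint_torque'])"
```

```text
time: 4.35
tool_pos: [0.5244, 0.1797, 0.0841]
tcp_rot: [-1.567, 0.044, -0.046]
wrist_force: [-1.2, 6.1, 1.8]
width: 0.164
time: 5.6
tool_pos: [0.5244, 0.1799, 0.0841]
tcp_rot: [-1.561, -0.175, 0.172]
wrist_force: [-1.0, 5.9, 1.6]
width: 0.166
[ 1.05719887  0.21099783 -0.26624518] [ 0.28374753  0.20667386  2.01935549  0.00375339  0.91358951 -1.51047541] [ -3.11544433 -40.92834234 -29.30219829  -1.79472148   0.14496644
  -0.23859068]
```

```bash
python3 -m jog '[[0,2,0,5,0],[0,2,0,10,0],[0,2,0,15,0],[0,2,0,20,0],[0,2,0,25,0],[0,2,0,30,0],[0,2,0,35,0],[0,2,0,40,0],[0,2,0,40,0],[0,2,0,40,0]]' 60; python3 - <<'E'
from h import *
s=bot.read_state();print(s['torque'],s['q'])
c=cam("top"); crop(c,170,150,290,240,"t4",6)
s=cam("side"); crop(s,170,105,280,205,"s4",6)
E
```

```text
time: 6.85
tool_pos: [0.5241, 0.1805, 0.084]
tcp_rot: [-1.449, -0.717, 0.716]
wrist_force: [-2.4, 1.5, 6.1]
width: 0.164
[ 0.25998293  0.48533087 -0.24124993] [ 2.86237072e-01  2.07612276e-01  2.01842750e+00  8.69369669e-04
  9.15124803e-01 -2.20358012e+00]
```

View pics/s4.png

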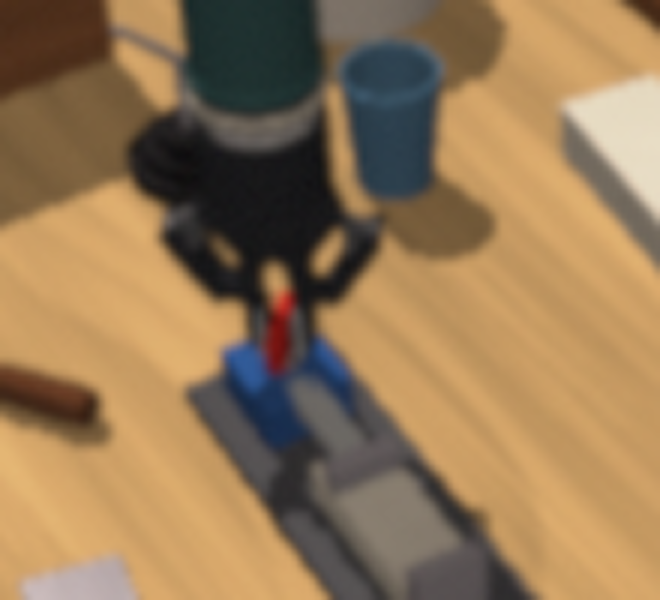

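View pics/t4.png

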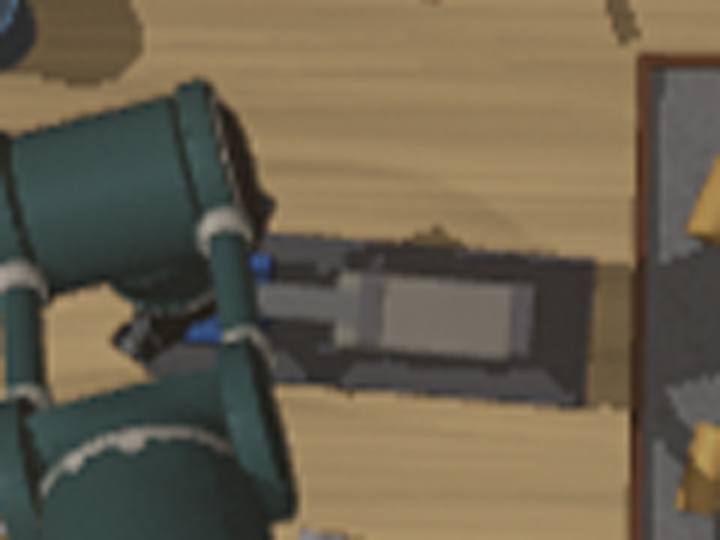

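```bash
python3 -m jog '[[0,0,0,0,85],[0,0,0,0,85],[0,0,0,0,85],[0,0,15,0,85],[0,0,40,0,85],[0,0,50,-10,85],[0,0,50,-20,85],[0,0,50,-30,85],[0,0,50,-40,85],[0,0,50,-50,85]]' 60;python3 -m jog '[[0,0,0,-10,85],[0,0,0,-20,85],[0,0,0,-30,85],[0,0,0,-40,85],[0,0,0,-50,85],[0,0,0,-60,85],[0,0,0,-70,85],[0,0,0,-80,85],[0,0,0,-90,85],[0,0,0,-100,85]]' 60;python3 -m jog '[[0,0,0,-10,85],[0,0,0,-20,85],[0,0,0,-30,85],[0,0,-20,-30,70],[0,0,-35,-30,60],[0,0,-45,-30,50],[0,0,-50,-30,40],[0,0,-50,-30,0],[0,0,-50,-30,0],[0,0,-50,-30,0]]' 60
```

```text
time: 8.2
tool_pos: [0.5245, 0.1801, 0.1345]
tcp_rot: [-1.57, -0.034, 0.032]
wrist_force: [-0.2, 0.5, -0.3]
width: 0.991
time: 9.45
tool_pos: [0.5245, 0.1801, 0.1345]
tcp_rot: [-1.142, 1.305, -1.306]
wrist_force: [0.0, 0.2, -0.3]
width: 0.994
time: 10.7
tool_pos: [0.5238, 0.1801, 0.0835]
tcp_rot: [-0.828, 1.67, -1.67]
wrist_force: [-2.3, 0.3, 0.2]
width: 0.171
```

```bash
python3 -m jog '[[0,0,0,0,0],[0,0,0,0,0],[0,0,0,0,0],[0,0,0,8,0],[0,0,0,16,0],[0,0,0,24,0],[0,0,0,32,0],[0,0,0,40,0],[0,0,0,40,0],[0,0,0,40,0]]' 60; python3 - <<'E'
from h import *
s=bot.read_state();print(s['torque'],s['q'])
c=cam("top"); crop(c,170,150,290,240,"t5",6)
E
```

```text
time: 11.95
tool_pos: [0.5238, 0.1802, 0.0835]
tcp_rot: [-1.231, 1.176, -1.175]
wrist_force: [-4.4, 1.2, 4.5]
width: 0.175
[ 0.17273706  0.85298916 -0.38537693] [2.86103942e-01 2.08088089e-01 2.01898834e+00 5.37721021e-04
 9.14961555e-01 2.40293528e-01]
```

View pics/t5.png

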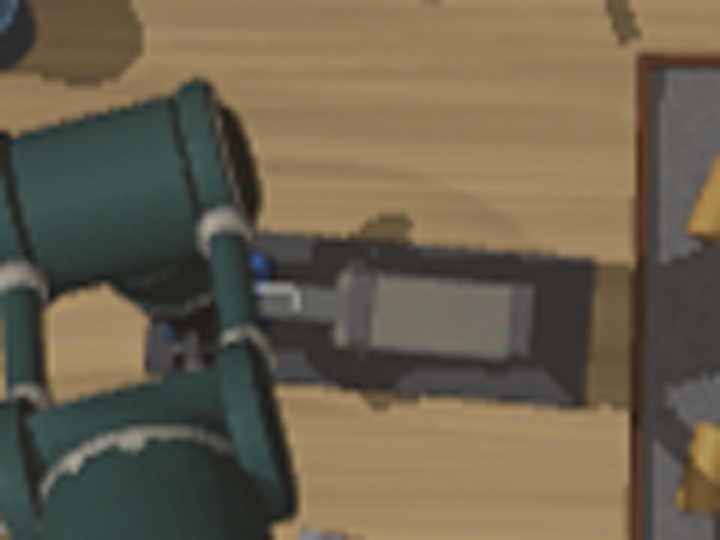

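```bash
python3 -m jog '[[0,0,0,6,0],[0,0,0,12,0],[0,0,0,18,0],[0,0,0,24,0],[0,0,0,30,0],[0,0,0,32,0],[0,0,0,32,0],[0,0,0,32,0],[0,0,0,32,0],[0,0,0,32,0]]' 60; python3 - <<'E'
from h import *
s=bot.read_state();print(s['torque'],s['q'])
E
python3 -m jog '[[0,0,0,0,85],[0,0,0,0,85],[0,0,0,0,85],[0,0,20,0,85],[0,0,50,0,85],[-10,-30,90,0,85],[-30,-60,140,0,85],[-60,-110,150,0,85],[-80,-160,150,0,85],[-80,-190,150,0,85]]'; python3 - <<'E'
from h import *
c=cam("top"); crop(c,170,150,370,270,"t6",4)
s=cam("side"); crop(s,190,145,280,225,"s6",7)
E
```

```text
time: 13.25
tool_pos: [0.5236, 0.1801, 0.0834]
tcp_rot: [-1.437, 0.754, -0.753]
wrist_force: [-5.9, 1.1, 5.6]
width: 0.17
[ 0.20963037  0.93507307 -0.3907932 ] [ 2.86063478e-01  2.08065572e-01  2.01910022e+00  4.78882364e-04
  9.15290302e-01 -3.18928991e-01]
time: 14.5
tool_pos: [0.4429, -0.0118, 0.2338]
tcp_rot: [-1.437, 0.751, -0.754]
wrist_force: [1.2, 0.5, 0.1]
width: 0.995
```

View pics/t6.png

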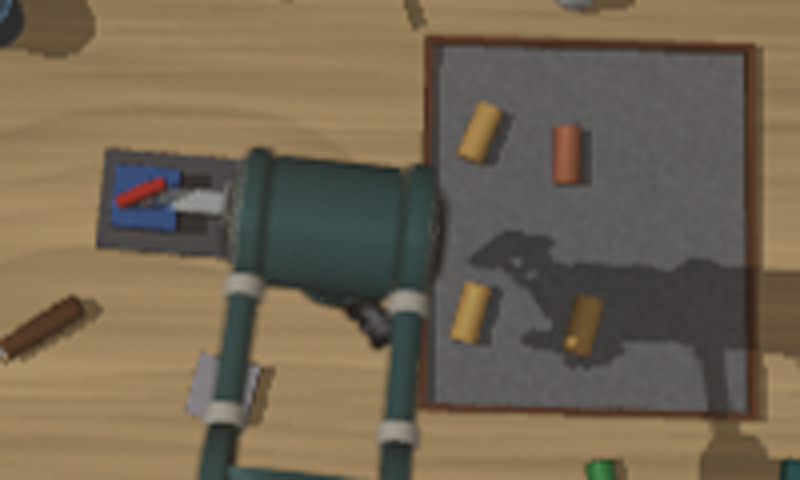

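View pics/s6.png

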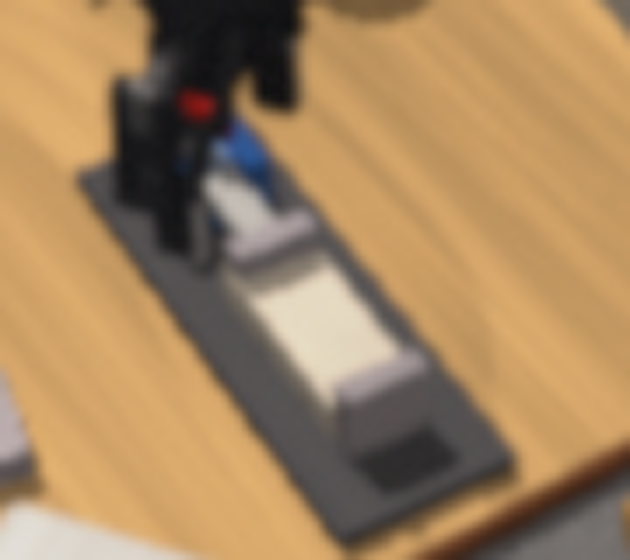

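```bash
python3 - <<'E'
from h import *
c=cam("top")
for z,u,v in((.054,185+560/8-.5,175+225/8-.5),(.054,185+593/8-.5,175+228/8-.5),(.054,185+392/8-.5,175+215/8-.5),(.048,185+106/8-.5,175+190/8-.5),(.012,185+671/8-.5,175+240/8-.5),(.012,185+84/8-.5,175+195/8-.5)): print(ray(c,u,v,z).round(4))
E
```

```text
[ 0.5137 -0.009   0.054 ]
[ 0.5127 -0.0248  0.054 ]
[0.5163 0.0711 0.054 ]
[0.5254 0.2092 0.048 ]
[ 0.5129 -0.0632  0.012 ]
[0.5273 0.2258 0.012 ]
```

```bash
python3 - <<'E'
from h import *
from scipy.spatial.transform import Rotation as R
st=bot.read_state(); M=R.from_rotvec(st["tcp_rot"]).as_matrix(); print("yaw",np.degrees(np.arctan2(M[1,2],M[0,2])),st["tool_pos"])
c=cam("top")
row=c["pixels"][228]; print([(u,tuple(row[u])) for u in range(272,292)]); print(ray(c,280,228,.016))
row=c["pixels"][182]; print([(u,tuple(row[u])) for u in range(272,292)])
E
```

```text
yaw 34.57679863918578 [ 0.44412646 -0.01105967  0.23355212]
[(272, (np.uint8(50), np.uint8(70), np.uint8(68))), (273, (np.uint8(48), np.uint8(66), np.uint8(66))), (274, (np.uint8(45), np.uint8(60), np.uint8(58))), (275, (np.uint8(50), np.uint8(57), np.uint8(54))), (276, (np.uint8(80), np.uint8(78), np.uint8(71))), (277, (np.uint8(99), np.uint8(94), np.uint8(86))), (278, (np.uint8(71), np.uint8(69), np.uint8(66))), (279, (np.uint8(96), np.uint8(95), np.uint8(94))), (280, (np.uint8(94), np.uint8(93), np.uint8(92))), (281, (np.uint8(94), np.uint8(92), np.uint8(91))), (282, (np.uint8(90), np.uint8(89), np.uint8(88))), (283, (np.uint8(100), np.uint8(91), np.uint8(82))), (284, (np.uint8(145), np.uint8(115), np.uint8(67))), (285, (np.uint8(163), np.uint8(130), np.uint8(75))), (286, (np.uint8(167), np.uint8(141), np.uint8(81))), (287, (np.uint8(166), np.uint8(138), np.uint8(80))), (288, (np.uint8(156), np.uint8(123), np.uint8(71))), (289, (np.uint8(135), np.uint8(105), np.uint8(60))), (290, (np.uint8(107), np.uint8(82), np.uint8(48))), (291, (np.uint8(67), np.uint8(58), np.uint8(48)))]
[ 0.4
[... 372 characters left out ...]
uint8(60), np.uint8(59))), (279, (np.uint8(71), np.uint8(69), np.uint8(67))), (280, (np.uint8(98), np.uint8(95), np.uint8(94))), (281, (np.uint8(96), np.uint8(94), np.uint8(93))), (282, (np.uint8(96), np.uint8(94), np.uint8(93))), (283, (np.uint8(97), np.uint8(95), np.uint8(93))), (284, (np.uint8(97), np.uint8(96), np.uint8(95))), (285, (np.uint8(96), np.uint8(93), np.uint8(92))), (286, (np.uint8(107), np.uint8(89), np.uint8(65))), (287, (np.uint8(158), np.uint8(125), np.uint8(71))), (288, (np.uint8(165), np.uint8(131), np.uint8(76))), (289, (np.uint8(167), np.uint8(134), np.uint8(78))), (290, (np.uint8(163), np.uint8(129), np.uint8(76))), (291, (np.uint8(151), np.uint8(118), np.uint8(68)))]
```

```bash
python3 -m jog '[[0,-20,0,-10,75],[-5,-50,0,-20,75],[-10,-80,-20,-30,75],[-15,-110,-50,-40,75],[-21,-125.5,-80,-50,75],[-21,-125.5,-120,-50,75],[-21,-125.5,-150,-50,75],[-21,-125.5,-170,-50,75],[-21,-125.5,-185,-50,75],[-21,-125.5,-185,-50,75]]' 40; python3 - <<'E'
from h import *
c=cam("top"); crop(c,240,170,370,260,"t7",5)
s=cam("side"); crop(s,200,170,370,330,"s7",4)
E
```

```text
time: 15.95
tool_pos: [0.4225, -0.1345, 0.0472]
tcp_rot: [-1.073, 1.404, -1.4]
wrist_force: [0.2, -0.1, -0.1]
width: 0.876
```

View pics/s7.png

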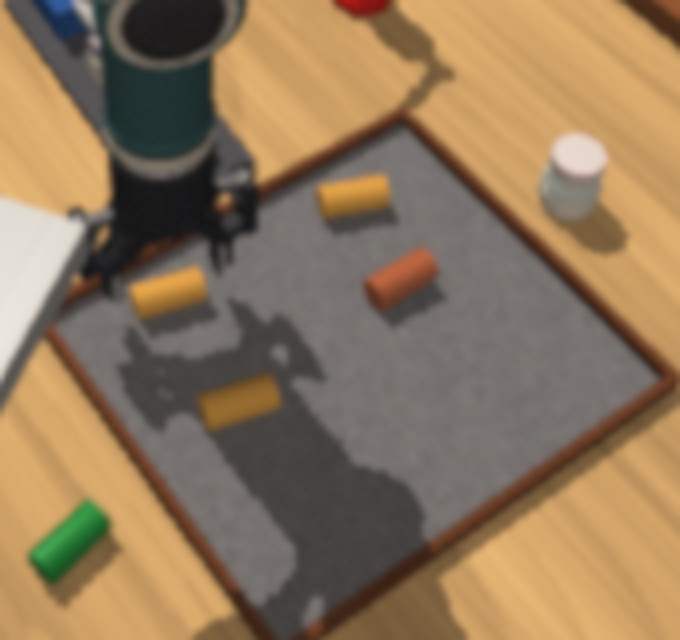

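```bash
python3 -m jog '[[0,0,-5,0,75],[0,0,-10,0,75],[0,0,-14,0,75],[0,0,-14,0,75],[0,0,-14,0,75],[0,0,-14,0,40],[0,0,-14,0,40],[0,0,-14,0,40],[0,0,-14,0,40],[0,0,-14,0,40]]' 40
```

```text
time: 17.3
tool_pos: [0.4236, -0.1358, 0.0347]
tcp_rot: [-1.071, 1.401, -1.403]
wrist_force: [1.2, -1.4, 3.7]
width: 0.643
```

```bash
python3 -m jog '[[0,0,20,0,40],[0,0,50,0,40],[0,0,90,0,40],[20,30,110,4,40],[45,70,110,8,40],[70,110,110,12,40],[91,145,110,12,40],[91,145,95,12,40],[91,145,80,12,40],[91,145,70,12,40]]' 40;  python3 -m jog '[[0,0,0,0,40],[0,0,0,0,40],[0,0,0,0,40],[0,0,0,0,40],[0,0,0,0,40],[0,0,0,0,40],[0,0,0,0,40],[0,0,0,0,40],[0,0,0,0,40],[0,0,0,0,40]]' 40;python3 - <<'E'
from h import *
from scipy.spatial.transform import Rotation as R
st=bot.read_state(); M=R.from_rotvec(st["tcp_rot"]).as_matrix(); print("yaw",np.degrees(np.arctan2(M[1,2],M[0,2])),st["tool_pos"])
c=cam("top"); crop(c,170,150,290,240,"t8",6)
s=cam("side"); crop(s,170,125,280,225,"s8",6)
E
```

```text
time: 18.55
tool_pos: [0.5118, 0.0088, 0.1019]
tcp_rot: [-1.185, 1.255, -1.25]
wrist_force: [0.2, 0.9, -2.3]
width: 0.645
time: 19.8
tool_pos: [0.5141, 0.0095, 0.1043]
tcp_rot: [-1.182, 1.251, -1.251]
wrist_force: [0.8, 0.4, -2.2]
width: 0.642
yaw -3.239682302931224 [0.51405468 0.00952194 0.10428047]
```

View pics/s8.png

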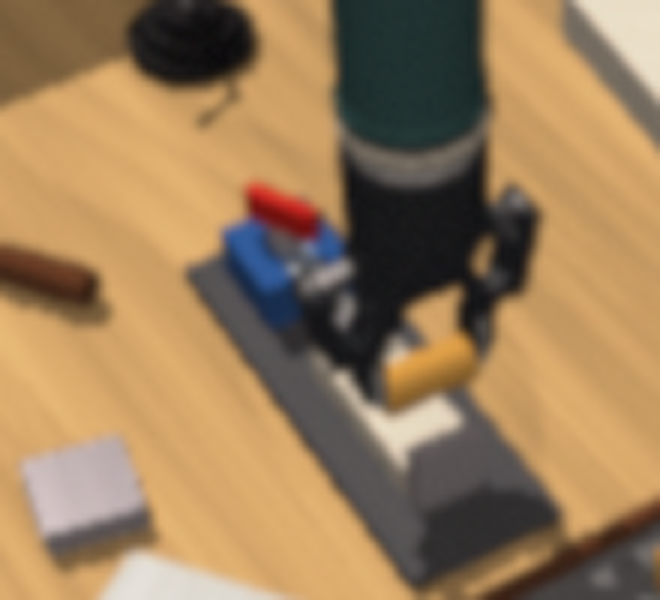

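View pics/t8.png

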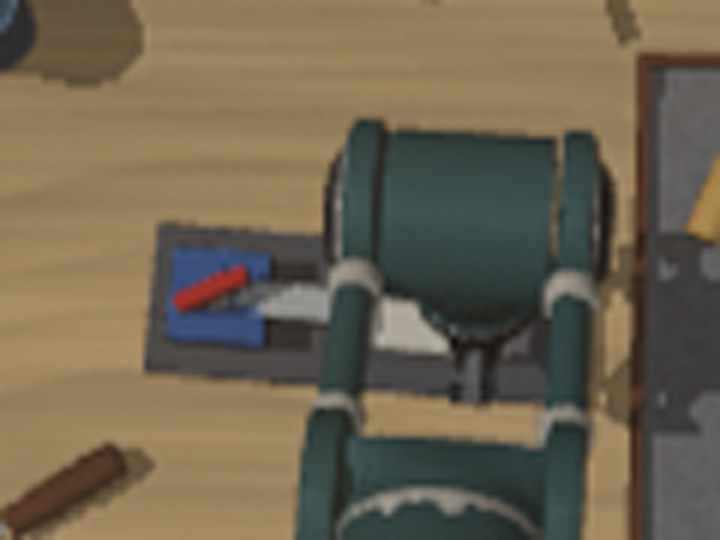

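```bash
python3 -m jog '[[1,0,-10,0,40],[1,0,-18,0,40],[1,0,-25,0,40],[1,0,-30,0,40],[1,0,-33,0,40],[1,0,-35,0,40],[1,0,-36,0,40],[1,0,-36,0,40],[1,0,-36,0,40],[1,0,-36,0,40]]' 40
```

```text
time: 21.15
tool_pos: [0.5151, 0.0095, 0.0684]
tcp_rot: [-1.182, 1.251, -1.251]
wrist_force: [-0.6, -0.0, -1.7]
width: 0.644
```

```bash
python3 -m jog '[[0,0,-0.5,0,40],[0,0,-1,0,40],[0,0,-1.5,0,40],[0,0,-1.5,0,40],[0,0,-1.5,0,40],[0,0,-1.5,0,40],[0,0,-1.5,0,40],[0,0,-1.5,0,40],[0,0,-1.5,0,40],[0,0,-1.5,0,40]]' 40
```

```text
time: 22.4
tool_pos: [0.5152, 0.0095, 0.0677]
tcp_rot: [-1.182, 1.251, -1.251]
wrist_force: [-3.0, -0.1, 6.2]
width: 0.648
```

```bash
python3 -m jog '[[0,0,0,0,68],[0,0,0,0,68],[0,0,0,0,68],[0,0,0,0,68],[0,0,15,0,72],[0,0,35,0,75],[0,0,65,0,75],[0,0,95,0,75],[0,0,95,0,75],[0,0,95,0,75]]' 40;  python3 -m jog '[[-20,-50,0,-5,75],[-40,-100,0,-10,75],[-60,-150,0,-11.8,75],[-80,-200,-10,-11.8,75],[-101,-254,-30,-11.8,75],[-101,-254,-60,-11.8,75],[-101,-254,-90,-11.8,75],[-101,-254,-110,-11.8,75],[-101,-254,-110,-11.8,75],[-101,-254,-110,-11.8,75]]' 40;python3 - <<'E'
from h import *
from scipy.spatial.transform import Rotation as R
st=bot.read_state(); M=R.from_rotvec(st["tcp_rot"]).as_matrix(); print("yaw",np.degrees(np.arctan2(M[1,2],M[0,2])),st["tool_pos"])
c=cam("top"); crop(c,190,160,360,260,"t9",4)
s=cam("side"); crop(s,170,125,330,305,"s9",3)
E
```

```text
time: 23.65
tool_pos: [0.5148, 0.0095, 0.1618]
tcp_rot: [-1.182, 1.251, -1.251]
wrist_force: [-0.3, 0.3, 0.5]
width: 0.88
time: 24.9
tool_pos: [0.4139, -0.2443, 0.0517]
tcp_rot: [-1.074, 1.4, -1.399]
wrist_force: [0.1, 0.7, 0.7]
width: 0.883
yaw -15.035318320149406 [ 0.41394011 -0.24434785  0.05171834]
```

View pics/s9.png

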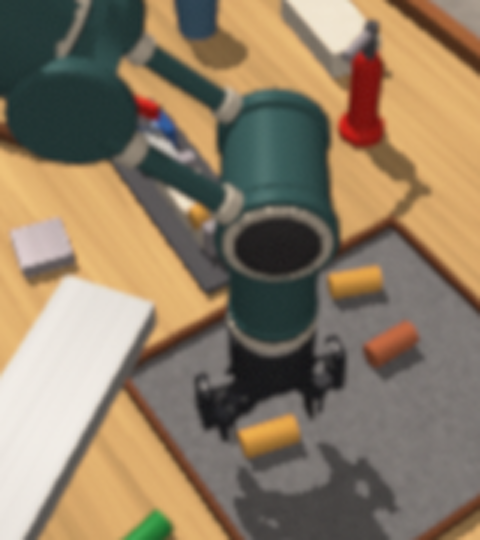

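View pics/t9.png

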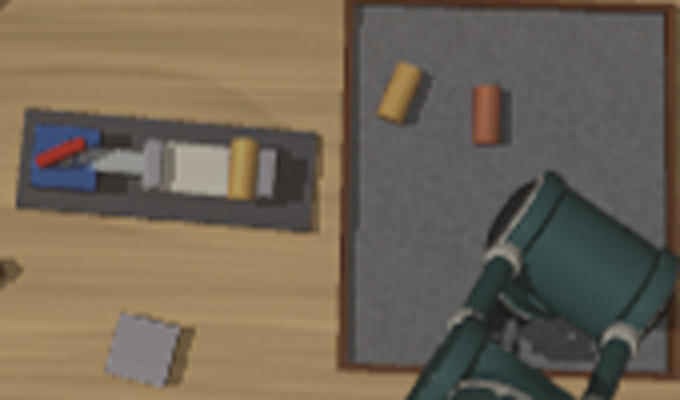

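```bash
python3 -m jog '[[0,0,-6,0,75],[0,0,-12,0,75],[0,0,-17,0,75],[0,0,-17,0,75],[0,0,-17,0,75],[0,0,-17,0,40],[0,0,-17,0,40],[0,0,-17,0,40],[0,0,-17,0,40],[0,0,-17,0,40]]' 40;  python3 - <<'E'
from h import *
c=cam("top")
h=cv2.cvtColor(c["pixels"],cv2.COLOR_RGB2HSV).astype(int)
m=(h[:,:,0]<30)&(h[:,:,1]>95)&(h[:,:,2]>60); k=np.zeros_like(m);k[190:215,235:270]=1
O=np.array([.5162,.0345]);a=np.radians(-3.2);B=np.array([[np.cos(a),np.sin(a)],[-np.sin(a),np.cos(a)]])
for x in blobs(c,m&k):
    pts=np.array([ray(c,*p,0.055)[:2] for p in x[3]]).astype(np.float32)
    q=pts-pts.mean(0); w,V=np.linalg.eigh(q.T@q); ax=V[:,1]
    print("rod",x[0].round(1),x[1],pts.mean(0).round(4),"seat",B@(pts.mean(0)-O),np.degrees(np.arctan2(ax[1],ax[0])).round(1),np.ptp(q@ax),np.ptp(q@V[:,0]))
E
```

```text
time: 26.25
tool_pos: [0.4145, -0.2448, 0.0352]
tcp_rot: [-1.073, 1.399, -1.401]
wrist_force: [1.8, 0.3, 4.4]
width: 0.646
rod [263.2 196.7] 74 [ 0.5373 -0.0415] seat [ 0.02528055 -0.07468505] -142.4 0.12816224 0.07413804
rod [250.3 202.2] 101 [0.515  0.0071] seat [ 0.00027926 -0.02738812] 176.8 0.055393502 0.025329828
```

```bash
python3 -m jog '[[0,0,25,0,40],[0,0,70,0,40],[0,15,110,0,40],[20,65,120,4,40],[40,120,120,8,40],[60,175,120,11.8,40],[80,230,120,11.8,40],[102.5,284,110,11.8,40],[102.5,284,90,11.8,40],[102.5,284,70,11.8,40]]' 40;  python3 -m jog '[[0,0,0,0,40],[0,0,-5,0,40],[0,0,-12,0,40],[0,0,-20,0,40],[0,0,-26,0,40],[0,0,-30,0,40],[0,0,-32,0,40],[0,0,-33,0,40],[0,0,-34,0,40],[0,0,-34,0,40]]' 40
```

```text
time: 27.55
tool_pos: [0.5152, 0.0407, 0.1028]
tcp_rot: [-1.186, 1.251, -1.248]
wrist_force: [0.1, 0.3, -3.0]
width: 0.642
time: 28.8
tool_pos: [0.5166, 0.0395, 0.0709]
tcp_rot: [-1.182, 1.251, -1.251]
wrist_force: [0.2, -0.8, -1.9]
width: 0.644
```

```bash
python3 -m jog '[[0,0,-1,0,40],[0,0,-2,0,40],[0,0,-3,0,40],[0,0,-3.5,0,40],[0,0,-4,0,40],[0,0,-4,0,40],[0,0,-4,0,40],[0,0,-4,0,40],[0,0,-4,0,40],[0,0,-4,0,40]]' 40;  python3 - <<'E'
from h import *
c=cam("top"); crop(c,190,160,300,240,"t10",6)
s=cam("side"); crop(s,190,125,290,235,"s10",5)
E
```

```text
time: 30.05
tool_pos: [0.5166, 0.0396, 0.0682]
tcp_rot: [-1.182, 1.251, -1.251]
wrist_force: [-4.7, 0.1, 9.6]
width: 0.644
```

View pics/s10.png

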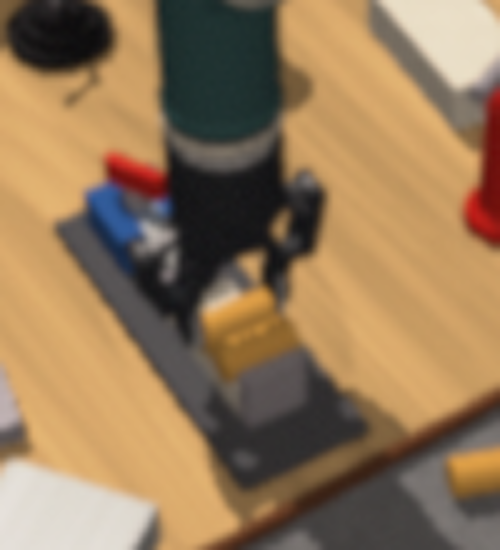

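```bash
python3 -m jog '[[0,0,0,0,68],[0,0,0,0,68],[0,0,0,0,68],[0,0,0,0,68],[0,0,15,0,72],[0,0,35,0,75],[0,0,65,0,75],[0,0,95,0,75],[10,-30,95,-5,75],[25,-60,95,-10,75]]' 40;  python3 -m jog '[[20,-40,0,-5,75],[40,-80,0,-9.6,75],[58,-122,0,-9.6,75],[58,-122,-30,-9.6,75],[58,-122,-60,-9.6,75],[58,-122,-90,-9.6,75],[58,-122,-108,-9.6,75],[58,-122,-110,-9.6,75],[58,-122,-110,-9.6,75],[58,-122,-110,-9.6,75]]' 40;python3 - <<'E'
from h import *
from scipy.spatial.transform import Rotation as R
st=bot.read_state(); M=R.from_rotvec(st["tcp_rot"]).as_matrix(); print("yaw",np.degrees(np.arctan2(M[1,2],M[0,2])),st["tool_pos"])
c=cam("top"); crop(c,190,160,360,260,"t11",4)
s=cam("side"); crop(s,170,125,330,305,"s11",3)
E
```

```text
time: 31.4
tool_pos: [0.5424, -0.0209, 0.164]
tcp_rot: [-1.088, 1.376, -1.38]
wrist_force: [1.0, 0.2, -0.3]
width: 0.88
time: 32.65
tool_pos: [0.6008, -0.1427, 0.0534]
tcp_rot: [-0.992, 1.494, -1.498]
wrist_force: [-0.0, 0.2, -0.6]
width: 0.88
yaw -22.835339877823223 [ 0.60079112 -0.14273866  0.05342118]
```

View pics/s11.png

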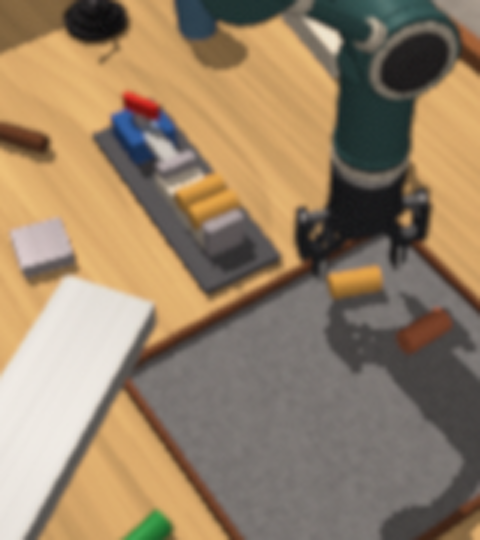

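View pics/t11.png

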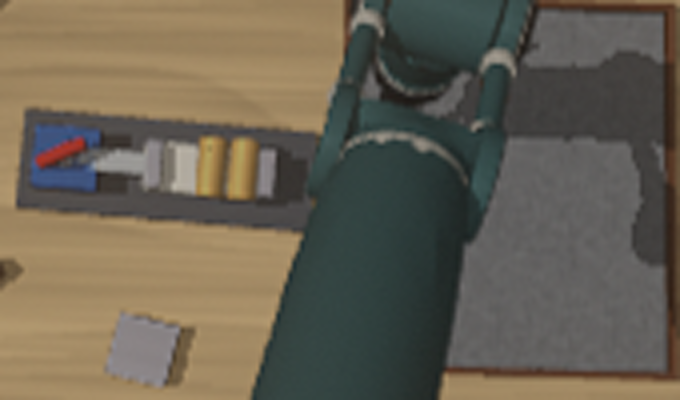

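```bash
python3 -m jog '[[-1,0,-6,0,75],[-1,0,-12,0,75],[-1,0,-18,0,75],[-1,0,-18,0,75],[-1,0,-18,0,75],[-1,0,-18,0,40],[-1,0,-18,0,40],[-1,0,-18,0,40],[-1,0,-18,0,40],[-1,0,-18,0,40]]' 40;  python3 - <<'E'
from h import *
c=cam("top")
h=cv2.cvtColor(c["pixels"],cv2.COLOR_RGB2HSV).astype(int)
m=(h[:,:,0]<30)&(h[:,:,1]>95)&(h[:,:,2]>90); k=np.zeros_like(m);k[190:212,236:255]=1
O=np.array([.5162,.0327]);a=np.radians(-3.2);B=np.array([[np.cos(a),np.sin(a)],[-np.sin(a),np.cos(a)]])
for x in blobs(c,m&k):
    pts=np.array([ray(c,*p,0.055)[:2] for p in x[3]]).astype(np.float32)
    print("rod",x[0].round(1),x[1],pts.mean(0).round(4),"seat",B@(pts.mean(0)-O))
crop(c,215,185,275,220,"t12",10)
E
```

```text
time: 34.0
tool_pos: [0.599, -0.1426, 0.0344]
tcp_rot: [-0.993, 1.496, -1.497]
wrist_force: [-1.0, 1.1, 5.2]
width: 0.643
rod [246.3 201.5] 208 [0.5169 0.0224] seat [ 0.00132186 -0.01022659]
```

View pics/t12.png

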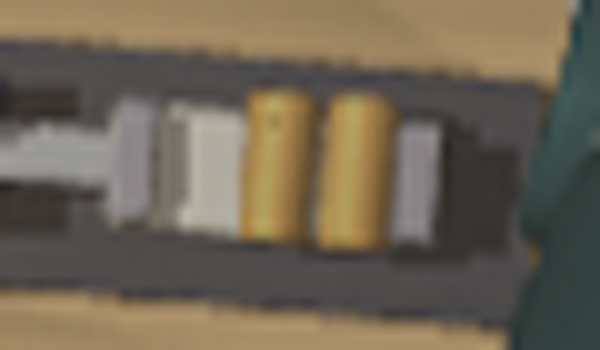

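```bash
python3 - <<'E'
from h import *
c=cam("top"); O=np.array([.516,.0327]);a=np.radians(-3.2)
f=lambda y,z:proj(c,[O[0]-np.sin(a)*y,O[1]+np.cos(a)*y,z])
for y in(-.042,.036,.0546): print(y,f(y,.054),f(y,.036))
print([tuple(int(q) for q in p) for p in c["pixels"][200,222:242]])
E
```

```text
-0.042 (np.float64(254.5493616288786), np.float64(202.63784318821297)) (np.float64(254.57367238242222), np.float64(203.20735723319217))
0.036 (np.float64(234.1639541792864), np.float64(200.95060139308112)) (np.float64(234.4430404469666), np.float64(201.54050629884756))
0.0546 (np.float64(229.31029521928417), np.float64(200.54887794080858)) (np.float64(229.64994994635904), np.float64(201.14363016475735))
[(153, 152, 148), (153, 153, 149), (154, 152, 149), (153, 151, 148), (149, 146, 144), (140, 134, 136), (141, 135, 137), (135, 129, 131), (96, 91, 85), (121, 115, 104), (119, 113, 102), (135, 128, 118), (181, 175, 163), (177, 171, 159), (177, 170, 159), (178, 171, 160), (174, 167, 155), (153, 132, 102), (170, 137, 78), (176, 155, 90)]
```

```bash
python3 -m jog '[[0,0,25,0,40],[0,0,70,0,40],[-5,15,110,0,40],[-20,65,120,5,40],[-40,110,120,10,40],[-60,165,120,15,40],[-80.5,212.5,120,19.6,40],[-80.5,212.5,105,19.6,40],[-80.5,212.5,85,19.6,40],[-80.5,212.5,70,19.6,40]]' 40;  python3 -m jog '[[0,0,0,0,40],[0,0,-5,0,40],[0,0,-12,0,40],[0,0,-20,0,40],[0,0,-26,0,40],[0,0,-29,0,40],[0,0,-30,0,40],[0,0,-30,0,40],[0,0,-30,0,40],[0,0,-30,0,40]]' 40;python3 - <<'E'
from h import *
c=cam("top"); crop(c,190,160,300,240,"t13",6)
s=cam("side"); crop(s,190,125,290,235,"s13",5)
E
```

```text
time: 35.35
tool_pos: [0.5169, 0.0693, 0.1015]
tcp_rot: [-1.184, 1.253, -1.25]
wrist_force: [0.6, -0.2, -3.3]
width: 0.645
time: 36.6
tool_pos: [0.5182, 0.0701, 0.074]
tcp_rot: [-1.182, 1.25, -1.251]
wrist_force: [-0.2, -0.2, -2.4]
width: 0.65
```

View pics/s13.png

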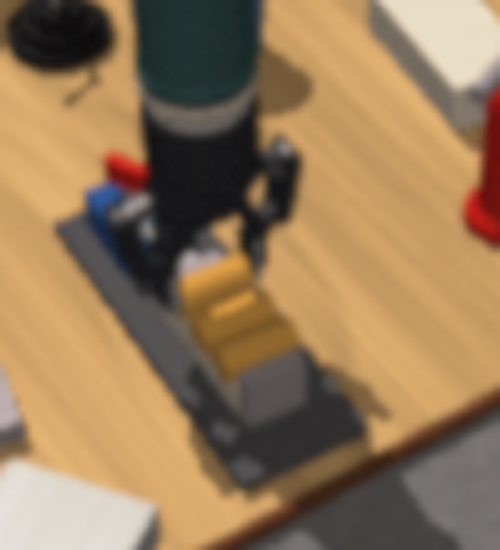

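Looks clear on both sides; lower on to the block.

```bash
python3 -m jog '[[0,0,-2,0,40],[0,0,-4,0,40],[0,0,-5,0,40],[0,0,-6,0,40],[0,0,-7,0,40],[0,0,-7,0,40],[0,0,-7,0,40],[0,0,-7,0,40],[0,0,-7,0,40],[0,0,-7,0,40]]' 40
```

```text
time: 37.95
tool_pos: [0.518, 0.07, 0.0673]
tcp_rot: [-1.182, 1.251, -1.251]
wrist_force: [-3.6, -0.9, 6.0]
width: 0.645
```

```bash
python3 -m jog '[[0,0,0,0,68],[0,0,0,0,68],[0,0,0,0,68],[0,0,0,0,68],[0,0,15,0,72],[0,0,35,0,75],[0,0,65,0,75],[0,0,95,0,75],[0,30,95,9,75],[3,70,95,18,75]]' 40;  python3 -m jog '[[3,40,0,10,60],[3,40,-20,20,60],[3,40,-40,20,60],[3,40,-55,20,60],[3,40,-65,20,60],[3,40,-72,20,60],[3,40,-78,20,60],[3,40,-78,20,60],[3,40,-78,20,60],[3,40,-78,20,60]]' 60; python3 - <<'E'
from h import *
from scipy.spatial.transform import Rotation as R
st=bot.read_state(); M=R.from_rotvec(st["tcp_rot"]).as_matrix(); print("yaw",np.degrees(np.arctan2(M[1,2],M[0,2])),st["tool_pos"],st["q"])
c=cam("top"); crop(c,190,160,300,240,"t14",6)
s=cam("side"); crop(s,190,125,290,235,"s14",5)
E
```

```text
time: 39.2
tool_pos: [0.5219, 0.1403, 0.1639]
tcp_rot: [-1.319, 1.013, -1.016]
wrist_force: [0.5, -0.6, 0.3]
width: 0.877
time: 40.45
tool_pos: [0.5244, 0.1801, 0.0842]
tcp_rot: [-1.436, 0.751, -0.752]
wrist_force: [0.0, -0.8, -0.3]
width: 0.706
yaw 34.754905119973984 [0.52440973 0.18010968 0.08422891] [ 2.85911721e-01  2.07332272e-01  2.01821807e+00 -9.20730079e-06
  9.15215614e-01 -3.20670090e-01]
```

View pics/s14.png

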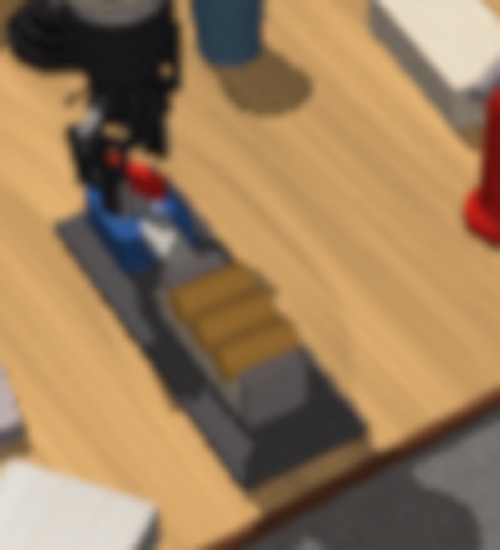

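View pics/t14.png

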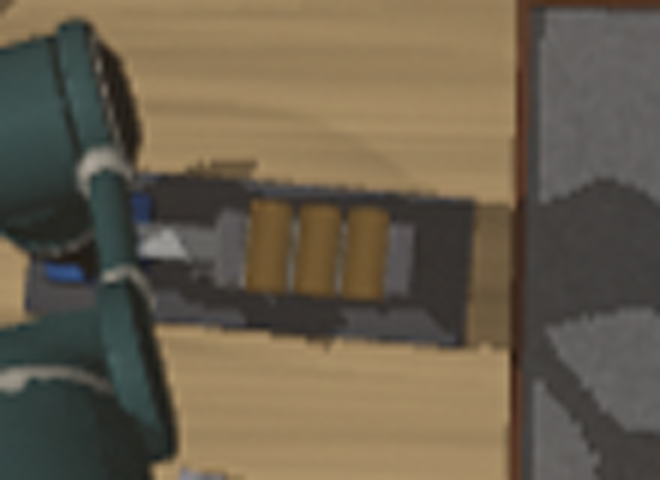

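```bash
python3 -m jog '[[0,0,0,0,0],[0,0,0,0,0],[0,0,0,0,0],[0,0,0,0,0],[0,0,0,-7,0],[0,0,0,-14,0],[0,0,0,-21,0],[0,0,0,-28,0],[0,0,0,-35,0],[0,0,0,-42,0]]' 60;  python3 -m jog '[[0,0,0,-7,0],[0,0,0,-14,0],[0,0,0,-21,0],[0,0,0,-28,0],[0,0,0,-34,0],[0,0,0,-40,0],[0,0,0,-46,0],[0,0,0,-52,0],[0,0,0,-56,0],[0,0,0,-56,0]]' 60; python3 - <<'E'
from h import *
st=bot.read_state();print(st["torque"],st["q"])
c=cam("top"); crop(c,190,160,300,240,"t15",6)
s=cam("side"); crop(s,190,125,290,235,"s15",5)
E
```

```text
time: 41.8
tool_pos: [0.5237, 0.1799, 0.0841]
tcp_rot: [-1.146, 1.304, -1.304]
wrist_force: [-2.6, -1.4, 5.8]
width: 0.171
time: 43.05
tool_pos: [0.5237, 0.18, 0.0841]
tcp_rot: [-0.468, 1.961, -1.962]
wrist_force: [-2.7, -1.3, 6.1]
width: 0.165
[-0.2176152   0.55397964  0.2279228 ] [ 2.86114345e-01  2.07128116e-01  2.01873080e+00 -1.82665025e-04
  9.16621136e-01  1.38982974e+00]
```

View pics/t15.png

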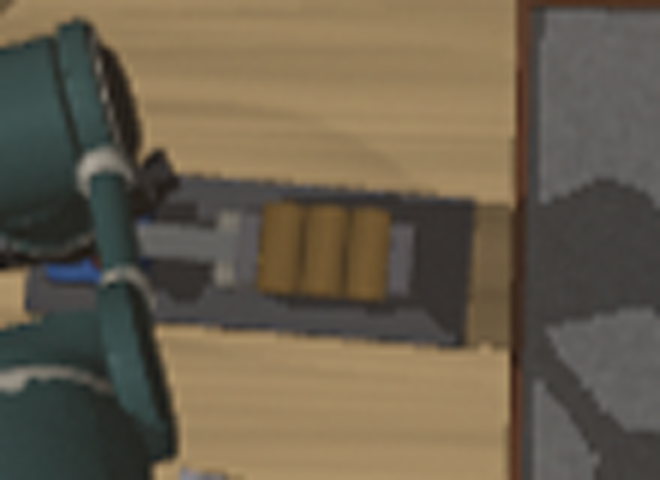

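```bash
python3 -m jog '[[0,0,0,-6,0],[0,0,0,-12,0],[0,0,0,-16,0],[0,0,0,-16,0],[0,0,0,-16,80],[0,0,0,-16,80],[0,0,0,-16,80],[0,0,15,-16,80],[0,0,50,-16,80],[0,0,80,-16,80]]' 60; python3 - <<'E'
from h import *
from scipy.spatial.transform import Rotation as R
st=bot.read_state(); M=R.from_rotvec(st["tcp_rot"]).as_matrix(); print("yaw",np.degrees(np.arctan2(M[1,2],M[0,2])),st["tool_pos"],st["q"][5])
c=cam("top"); crop(c,190,140,370,260,"t16",4)
s=cam("side"); crop(s,190,125,350,285,"s16",3)
h=cv2.cvtColor(c["pixels"],cv2.COLOR_RGB2HSV).astype(int)
m=(h[:,:,0]<25)&(h[:,:,1]>95)&(h[:,:,2]>50); k=np.zeros_like(m);k[163:250,281:355]=1
for x in blobs(c,m&k):
    pts=np.array([ray(c,*p,0.022)[:2] for p in x[3]]).astype(np.float32)
    q=pts-pts.mean(0); w,V=np.linalg.eigh(q.T@q); a=V[:,1]
    print("rod",x[0].round(1),x[1],pts.mean(0).round(4),np.degrees(np.arctan2(a[1],a[0])).round(1),"len",np.ptp(q@a),np.ptp(q@V[:,0]), h[int(x[0][1]),int(x[0][0])])
E
```

```text
time: 44.4
tool_pos: [0.5245, 0.1802, 0.1659]
tcp_rot: [-0.198, 2.123, -2.122]
wrist_force: [0.3, -0.2, 0.5]
width: 0.934
yaw -79.24596405351062 [0.52448489 0.1801593  0.16588347] 1.668983904122237
rod [313.  178.4] 100 [ 0.6198 -0.2355] -179.6 len 0.056094345 0.02354718 [ 10 135 161]
```

View pics/t16.png

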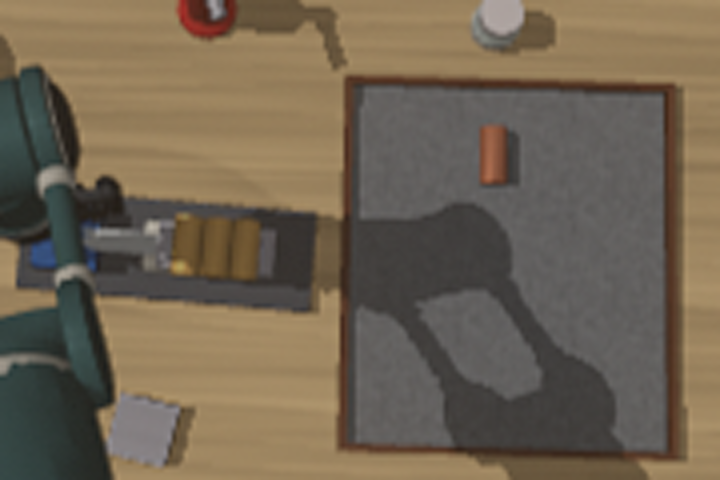

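View pics/s16.png

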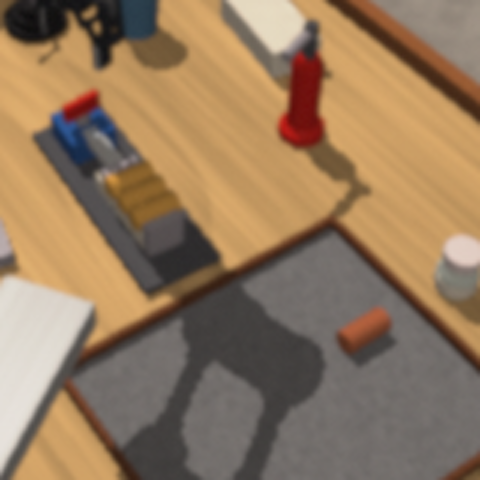

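```bash
python3 -m jog '[[10,-45,0,9,75],[20,-90,0,18,75],[30,-135,0,27,75],[40,-180,0,36,75],[50,-225,0,45,75],[60,-270,0,54,72],[70,-315,0,63,70],[80,-360,0,72,70],[95.5,-414.5,-20,79.6,70],[95.5,-414.5,-50,79.6,70]]' 40;  python3 -m jog '[[0,0,-20,0,70],[0,0,-40,0,70],[0,0,-55,0,70],[0,0,-65,0,70],[0,0,-65,0,70],[0,0,-65,0,70],[0,0,-65,0,70],[0,0,-65,0,70],[0,0,-65,0,70],[0,0,-65,0,70]]' 40; python3 - <<'E'
from h import *
from scipy.spatial.transform import Rotation as R
st=bot.read_state(); M=R.from_rotvec(st["tcp_rot"]).as_matrix(); print("yaw",np.degrees(np.arctan2(M[1,2],M[0,2])),st["tool_pos"],st["q"][5])
c=cam("top"); crop(c,190,140,370,260,"t17",4)
s=cam("side"); crop(s,190,125,350,285,"s17",3)
h=cv2.cvtColor(c["pixels"],cv2.COLOR_RGB2HSV).astype(int)
crop(c,210,180,280,225,"t18",10)
E
```

```text
time: 45.75
tool_pos: [0.6214, -0.2391, 0.1146]
tcp_rot: [-1.21, 1.202, -1.211]
wrist_force: [-1.0, 0.6, -0.7]
width: 0.82
time: 47.0
tool_pos: [0.6196, -0.2345, 0.0489]
tcp_rot: [-1.212, 1.205, -1.205]
wrist_force: [-0.7, -0.1, -0.4]
width: 0.823
yaw 0.3537263981000214 [ 0.6195594  -0.23454199  0.0488982 ] -0.40562985437342874
```

View pics/s17.png

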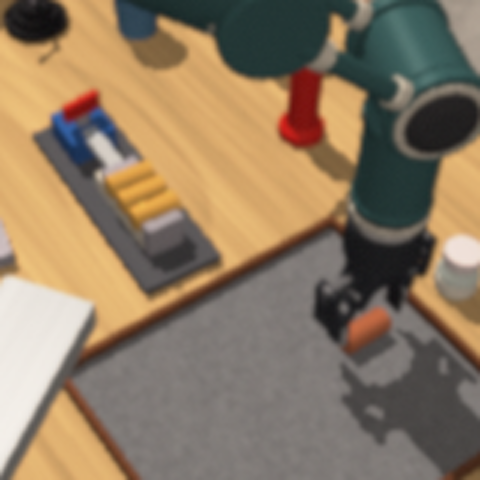

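View pics/t18.png

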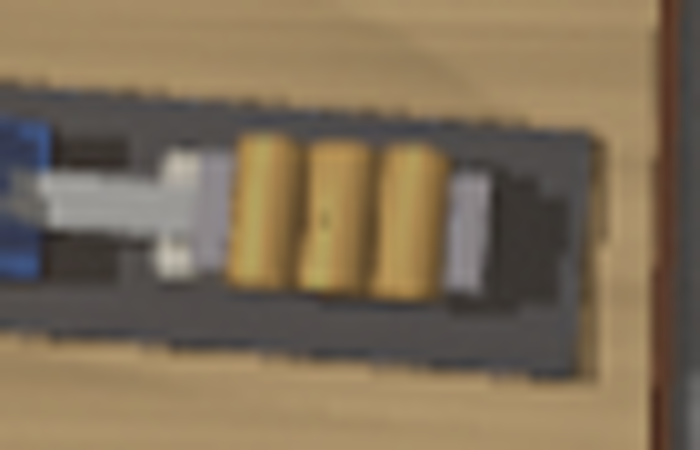

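```bash
python3 -m jog '[[0,0,-5,0,70],[0,0,-10,0,70],[0,0,-14,0,70],[0,0,-14,0,70],[0,0,-14,0,70],[0,0,-14,0,40],[0,0,-14,0,40],[0,0,-14,0,40],[0,0,-14,0,40],[0,0,-14,0,40]]' 40; python3 - <<'E'
from h import *
c=cam("top")
h=cv2.cvtColor(c["pixels"],cv2.COLOR_RGB2HSV).astype(int)
m=(h[:,:,0]>12)&(h[:,:,0]<30)&(h[:,:,1]>95)&(h[:,:,2]>90); k=np.zeros_like(m);k[192:212,231:256]=1
for O in([.5162,.0327],):
  O=np.array(O);a=np.radians(-3.2);B=np.array([[np.cos(a),np.sin(a)],[-np.sin(a),np.cos(a)]])
  for x in blobs(c,m&k):
    pts=np.array([ray(c,*p,0.055)[:2] for p in x[3]]).astype(np.float32)
    S=(pts-O)@B.T; print("row",x[0].round(1),x[1],pts.mean(0).round(4),"seat mean",S.mean(0),S.min(0),S.max(0))
E
```

```text
time: 48.35
tool_pos: [0.62, -0.2347, 0.0353]
tcp_rot: [-1.212, 1.204, -1.205]
wrist_force: [1.2, -0.9, 3.1]
width: 0.641
row [243.2 201.4] 314 [0.5171 0.034 ] seat mean [0.00087548 0.00131828] [-0.02758528 -0.03909446] [0.02976203 0.04201069]
```

```bash
python3 -m jog '[[0,0,25,0,40],[0,0,70,0,40],[-5,15,120,0,40],[-20,60,140,-1,40],[-40,110,140,-2,40],[-60,160,140,-3,40],[-85,215,140,-3.6,40],[-104.5,256,130,-3.6,40],[-104.5,256,110,-3.6,40],[-104.5,256,95,-3.6,40]]' 40;  python3 -m jog '[[0,0,0,0,40],[0,0,-5,0,40],[0,0,-12,0,40],[0,0,-20,0,40],[0,0,-26,0,40],[0,0,-30,0,40],[0,0,-33,0,40],[0,0,-33,0,40],[0,0,-33,0,40],[0,0,-33,0,40]]' 40;python3 - <<'E'
from h import *
c=cam("top"); crop(c,190,160,300,240,"t19",6)
s=cam("side"); crop(s,190,125,290,235,"s19",5)
E
```

```text
time: 49.65
tool_pos: [0.5133, 0.0222, 0.1278]
tcp_rot: [-1.185, 1.252, -1.248]
wrist_force: [0.4, 0.8, -2.2]
width: 0.642
time: 50.9
tool_pos: [0.5153, 0.0216, 0.097]
tcp_rot: [-1.182, 1.25, -1.251]
wrist_force: [0.0, 0.1, -3.3]
width: 0.646
```

View pics/s19.png

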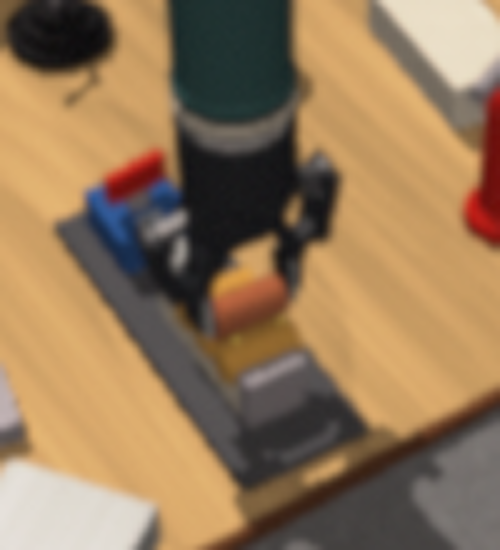

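Copper is above the groove between the first two rods (side crop 245,305). Lowering gently.

```bash
python3 -m jog '[[0,0,-1,0,40],[0,0,-2,0,40],[0,0,-3,0,40],[0,0,-3.5,0,40],[0,0,-4,0,40],[0,0,-4.5,0,40],[0,0,-4.5,0,40],[0,0,-4.5,0,40],[0,0,-4.5,0,40],[0,0,-4.5,0,40]]' 40
```

```text
time: 52.25
tool_pos: [0.5152, 0.0214, 0.0928]
tcp_rot: [-1.182, 1.25, -1.251]
wrist_force: [-2.9, -1.5, 5.8]
width: 0.646
```

```bash
python3 -m jog '[[0,0,0,0,60],[0,0,0,0,64],[0,0,0,0,68],[0,0,0,0,68],[0,0,0,0,70],[0,0,10,0,72],[0,0,30,0,75],[0,0,60,0,75],[0,0,100,0,75],[0,0,130,0,75]]' 40; python3 -m jog '[[0,-40,0,0,75],[0,-80,0,0,75],[0,-120,0,0,75],[0,-160,0,0,75],[0,-200,0,0,75],[0,-240,0,0,75],[0,-240,0,0,75],[0,-240,0,0,75],[0,-240,0,0,75],[0,-240,0,0,75]]' 40; python3 - <<'E'
from h import *
c=cam("top"); crop(c,210,175,280,225,"t20",10)
s=cam("side"); crop(s,190,135,280,225,"s20",6)
h=cv2.cvtColor(c["pixels"],cv2.COLOR_RGB2HSV).astype(int)
m=(h[:,:,0]<=13)&(h[:,:,1]>95)&(h[:,:,2]>60); k=np.zeros_like(m);k[188:215,228:258]=1
h2=cv2.cvtColor(s["pixels"],cv2.COLOR_RGB2HSV).astype(int)
m2=(h2[:,:,0]<=13)&(h2[:,:,1]>95)&(h2[:,:,2]>60); k2=np.zeros_like(m);k2[172:225,220:275]=1
O=np.array([.5162,.0335]);a=np.radians(-3.2);B=np.array([[np.cos(a),np.sin(a)],[-np.sin(a),np.cos(a)]])
X=blobs(c,m&k);Y=blobs(s,m2&k2)
for x in X:
    pts=np.array([ray(c,*p,0.08)[:2] for p in x[3]]).astype(np.float32);q=pts-pts.mean(0); w,V=np.linalg.eigh(q.T@q); ax=V[:,1]
    print("cu",x[0],x[1],"seat",B@(pts.mean(0)-O),np.degrees(np.arctan2(ax[1],ax[0])),np.ptp(q@ax))
print([(y[0],y[1]) for y in Y])
if X and Y: print("tri",tri(c,max(X,key=lambda t:t[1])[0],s,max(Y,key=lambda t:t[1])[0]))
E
```

```text
time: 53.5
tool_pos: [0.5157, 0.0215, 0.225]
tcp_rot: [-1.18, 1.249, -1.252]
wrist_force: [1.4, 0.6, -0.1]
width: 0.876
time: 54.75
tool_pos: [0.5151, -0.2175, 0.2224]
tcp_rot: [-1.182, 1.25, -1.25]
wrist_force: [-0.1, 0.1, 0.7]
width: 0.88
cu [246.80582524 201.01941748] 103 seat [ 0.00036708 -0.01383719] 178.58826 0.053872623
[(array([238.49275362, 186.96376812]), np.int32(138)), (array([261.09836066, 219.45901639]), np.int32(61))]
tri [0.5143872  0.02034897 0.07916736]
```

View pics/t20.png

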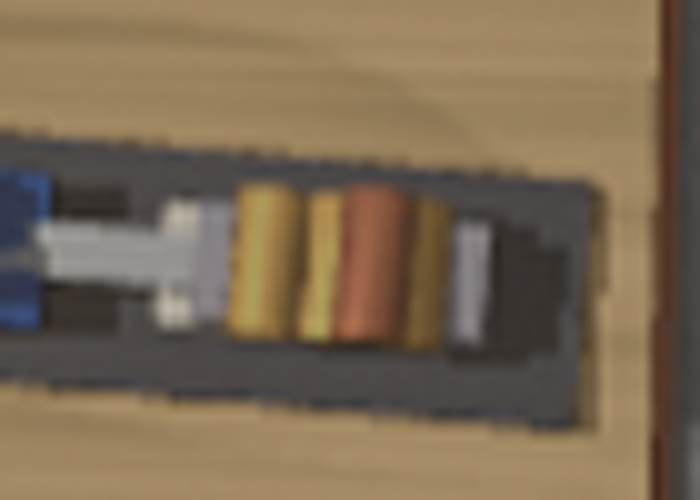

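View pics/s20.png

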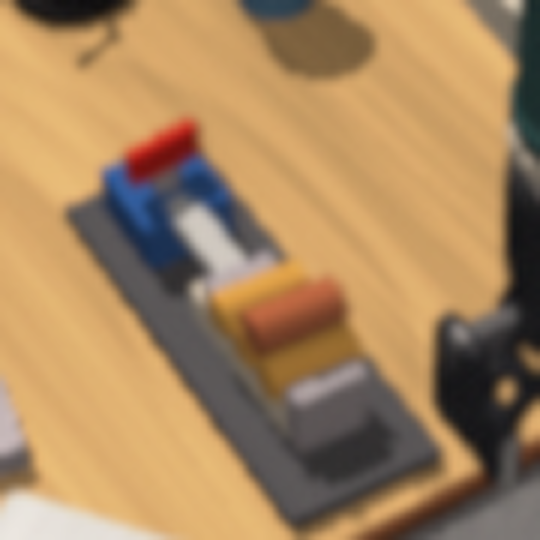

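```bash
python3 - <<'E'
from h import *
c=cam("top"); cv2.imwrite("pics/t21.png",c["pixels"][:,:,::-1])
E
```

```text
(no output)
```

View pics/t21.png

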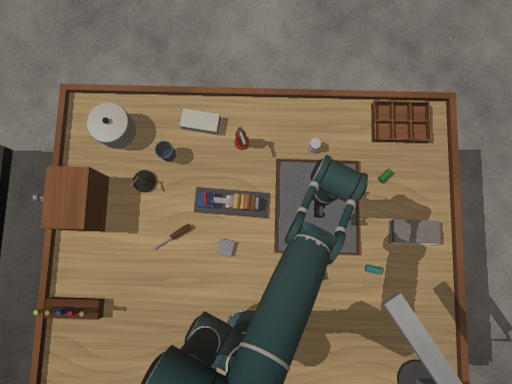

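The jar (315,144), cup (165,150), torch (242,140) and third hand (145,182) are all where they started. The stack sits in the clamp at about (232,202).

```bash
python3 -c "
from workcell import bot
print(bot.finish_job())"
```

```text
the job is handed in; nothing more can be done
None
```

The clamp is set up and I handed the job in at about 55 s of the 208 s allowed; no verdict was reported.

- **Key and jaw:** The red key gave counterclockwise. I opened it to about 128° in two grips, laid the three brass rods on the block, then turned it back to about 14°. The pictures show the jaw resting against a closed row. I judged this by eye and did not measure the jaw opening.
- **Copper:** I could find only one copper rod. It had been knocked about 4 cm aside during the run, so I measured it again. I then saddled it in the groove next to the fixed jaw.
- **Last checks:**
  - The copper sits 13.8 mm from the row's middle (14 mm ideal) and within about 1 mm endwise.
  - It lies about 2° off the clamp's direction.
  - It touched down at the expected height.
  - The jar, cup, torch and third-hand stand are where they started.
  - The arm is clear of everything.
- **Disagreements:** The cameras read about 2 mm lower in y than touch did, and I allowed for that. The two-camera height of the copper came out at 79 mm against an expected 74 mm for its centre. I put that down to the cameras seeing mostly its upper side.

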